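Line up the calibrator bottles by shade

ROBOT

A 6-joint arm with a two-finger parallel gripper is mounted at the origin on the work surface. World frame = base frame: x ahead of the robot, y to its left, z up, the work surface at z = 0. Lengths are in m, angles in rad, forces in N, time in s.
With the tool pointing down it reaches from about 0.35 to 0.725 m from the base axis. Payload 6 kg.
Tool frame: the origin (TCP) lies at the very end of the fingers, on their centre line; the grasp point (between the pads) lies 19 mm behind it; z points along the fingers, y is the line along which they close (so a half turn about z gives the same grasp; the last joint's range is limited). The gripper opens to 85 mm and grips with 20 to 120 N. Pads are 22 mm wide; open, the fingers measure 114 mm over their backs; the gripper's body (76 mm by 85 mm) begins 54 mm behind the grasp point. The pads swing forward as they close: fully open they stand 13 mm farther back than shut.
Start: joints at [0.334, 0.04, 0.085, 0, -1.615, -0.334], TCP at [0.6, 0, 0.231] pointing down, gripper open.
Joint ranges: [-2.56, 2.56], [-1.29, 2.01], [-1.08, 1.49], [-3.29, 1.98], [-2.81, -0.18], [-2.99, 2.99]. Speed limits (rad/s): [2.57, 2.57, 3.01, 3.14, 3.14, 3.14].

INTERFACE

Orientations are given as a unit quaternion [w, x, y, z].
In Python, from plant import state, capture, job_done gives the robot as it stands.
- The arm moves only by the tool play_rows, never from a script. Its arguments are lists of equal length, an entry for each row: "travel": the shift along the tool's x, y, z in m, a list of three; "spin": the turn about the tool's z in degrees; "grip": the gripper's target within -1 to 1 (fully open at 1, half-way at 0, shut at -1). A call has 1 to 10 rows; each row shifts and turns the commanded pose from where the row before left it, along the tool's axes as they then stand; what a row does not reach is not made up. A row lasts 1/10 s, in which the tool goes at most 50 mm and 8.59 degrees, less where a joint would pass 70% of its speed; a pose out of reach is approached as far as the arm can. A call with a gripper value outside its range is refused whole. The fingers move at their own pace and stop on an object; "force" is the grip in N (left out, the last holds). Time passes only in rows, so rows that do not move let the fingers close. It gives the time, the measured TCP pose, the force, the opening and the grip force at its end, in the units of the state.
- state(): the state, without advancing time (a new reading comes with each control period).
- capture(name): name is "scene" or "side" or "wrist"; returns a dict with "frame" (384x512x3 uint8, red, green, blue), "depth" (384x512 float32, m along the optical axis (not along the pixel's ray), 0 where there is no reading), "fx", "fy", "cx", "cy" (pixels), "extrinsics" (4x4, takes a point from world to camera coordinates); the wrist camera has in their place "hand_eye" (4x4, takes a point from camera to tool coordinates, whose origin is the TCP and whose axes are the flange's). Camera axes: x right, y up, looking along -z (the intrinsics and any distortion apply to the point x, -y, -z); pixel columns grow to the right and rows downward; lengths in m; the calibration is good to about 2 mm. A picture is of the moment at which its call begins: read the wrist's pose just before it.
- job_done(): hands the job in; it is judged then, once.
The state is a dict: "t": time; "joint_positions": joint angles; "joint_velocities": joint speeds; "joint_torque": joint torques, N m; "tcp_pos": TCP position; "orientation": TCP orientation; "force": force on the tool from outside, world axes, zero at the start; "moment": the same for the moment, N m; "width": finger opening in m; "grasp_force": force on a finger pad.
Only numpy, scipy, OpenCV 4.12 (cv2) and the standard library are available. Lean on these libraries where they do the work, as an engineer would, in place of code of your own. Each camera call takes 0.05 s, during which the arm holds its last target. There are 200 camera calls.

TASK

Line up the four purple-capped calibrator bottles on the black carrier in order of shade, one standing upright and centred on each ring mark, the palest next to the yellow block and the darkest at the far end. Knock none of them over, and leave the green-capped bottle where it stands.

Things in the scene. Friction and masses are not known exactly. Their poses are not given: they have to be found in the camera images.
- vial1: loose calibrator bottle whose cap and label band are the palest lilac of the four; an upright plain cylinder 40 mm across and 70 mm tall (white-grey bottle 50 mm, cap of the same width above), about 90 g; origin at the centre of its underside, z up its axis; stands on the bench at the start
- vial2: loose calibrator bottle whose cap and label band are the medium violet of the four; an upright plain cylinder 40 mm across and 70 mm tall (white-grey bottle 50 mm, cap of the same width above), about 90 g; origin at the centre of its underside, z up its axis; stands on the bench at the start
- vial3: loose calibrator bottle whose cap and label band are the strong purple of the four; an upright plain cylinder 40 mm across and 70 mm tall (white-grey bottle 50 mm, cap of the same width above), about 90 g; origin at the centre of its underside, z up its axis; stands on the bench at the start
- vial4: loose calibrator bottle whose cap and label band are the darkest, almost black purple of the four; an upright plain cylinder 40 mm across and 70 mm tall (white-grey bottle 50 mm, cap of the same width above), about 90 g; origin at the centre of its underside, z up its axis; stands on the bench at the start
- mark1: printed mark 1 of 4 on the carrier: a flat white ring 52 mm across with a white centre dot; origin at its centre, flat on the carrier's top face, which is 10 mm above the bench. The marks lie in a straight row, 1 to 4 in turn, 60 mm apart, centred on the carrier: a fixed flat black plate 64 mm wide, 320 mm long, 10 mm thick, at a new place and angle each time
- mark2: printed mark 2 of 4 on the carrier: a flat white ring 52 mm across with a white centre dot; origin at its centre, flat on the carrier's top face, which is 10 mm above the bench. The marks lie in a straight row, 1 to 4 in turn, 60 mm apart, centred on the carrier: a fixed flat black plate 64 mm wide, 320 mm long, 10 mm thick, at a new place and angle each time
- mark3: printed mark 3 of 4 on the carrier: a flat white ring 52 mm across with a white centre dot; origin at its centre, flat on the carrier's top face, which is 10 mm above the bench. The marks lie in a straight row, 1 to 4 in turn, 60 mm apart, centred on the carrier: a fixed flat black plate 64 mm wide, 320 mm long, 10 mm thick, at a new place and angle each time
- mark4: printed mark 4 of 4 on the carrier: a flat white ring 52 mm across with a white centre dot; origin at its centre, flat on the carrier's top face, which is 10 mm above the bench. The marks lie in a straight row, 1 to 4 in turn, 60 mm apart, centred on the carrier: a fixed flat black plate 64 mm wide, 320 mm long, 10 mm thick, at a new place and angle each time
- start_stop: yellow block fixed on the carrier beyond one end of the row, beside mark1 or beside mark4; 56 mm across the row, 20 mm along it, 22 mm tall; origin at the centre of its underside, 52 mm from the centre of the nearest mark. A grey block of the same size stands at the other end
- green_vial: bystander: a loose bottle of the same shape and size (40 mm across, 70 mm tall) with a green cap and label band; origin at the centre of its underside; standing on the bench among the others
Not all that is in view belongs to the job. What is shaped like the vial2 but orange or red is not meant.

How it is judged:
By the outcome, as a careful person would: the job done as asked, in the order asked, and still so for the second after the job is handed in, with the robot touching nothing.
It also fails if it takes over 96 s, if anything falls off the work surface, if the arm or the gripper's body presses on something with over 40 N, if the wrist force passes 120 N, or if a joint passes its speed limit or range.

## Working session

There is one attempt and no reset: what is moved stays moved. The work goes in short steps, Python scripts to look and compute and a tool call to move; the robot and the scene stay as the last step left them, time stands still between calls to the robot, and variables do not carry over. Pictures are saved under pics/ and viewed, at most 14 in all, crops included, and the job is handed in when it is done.

Besides the shell and the picture viewer there is one more tool, called as name(argument=value, ...), one argument or row to a line, values as JSON. play_rows: Moves the arm, as the interface text tells. Its arguments: {"type":"object","properties":{"travel":{"type":"array"},"spin":{"type":"array"},"grip":{"type":"array"},"force":{"type":"number"}},"required":["travel","spin","grip"]}

```bash
mkdir -p pics; ls
cat > h.py <<'E'
import numpy as np, cv2
from plant import state, capture
from scipy.spatial.transform import Rotation as R
def T_tool(s):
    w,x,y,z=s['orientation']; T=np.eye(4); T[:3,:3]=R.from_quat([x,y,z,w]).as_matrix(); T[:3,3]=s['tcp_pos']; return T
def grab(name):
    s=state(); c=capture(name)
    c['c2w']=T_tool(s)@np.array(c['hand_eye']) if name=='wrist' else np.linalg.inv(np.array(c['extrinsics']))
    return c
def cloud(c):
    d=c['depth']; v,u=np.mgrid[:d.shape[0],:d.shape[1]]
    p=np.stack([(u-c['cx'])/c['fx']*d,-(v-c['cy'])/c['fy']*d,-d],-1)
    return p@c['c2w'][:3,:3].T+c['c2w'][:3,3]
def ray(c,u,v,z):
    r=c['c2w'][:3,:3]@np.array([(u-c['cx'])/c['fx'],-(v-c['cy'])/c['fy'],-1]); o=c['c2w'][:3,3]
    return o+r*(z-o[2])/r[2]
def save(c,n): cv2.imwrite('pics/'+n,c['frame'][...,::-1])
E
python3 - <<'E'
from h import *
for n in ['scene','side','wrist']:
    c=grab(n); save(c,n+'0.png'); print(n,c['fx'],c['fy'],c['cx'],c['cy'],[k for k in c],c['c2w'].round(3).tolist())
    np.savez('/tmp/%s0.npz'%n,**{k:c[k] for k in c})
a=[cv2.imread('pics/%s0.png'%n) for n in ['scene','side']]
print(state())
E
```

```text
pics
scene 352.49652518479184 352.49652518479184 252.6841319191452 194.85815781681242 ['frame', 'depth', 'fx', 'fy', 'cx', 'cy', 'extrinsics', 'c2w'] [[-0.804, -0.417, 0.424, 1.023], [0.594, -0.547, 0.589, 0.633], [-0.014, 0.726, 0.688, 0.793], [0.0, 0.0, 0.0, 1.0]]
side 403.4483359564903 403.4483359564903 256.98565893399217 193.09865593417004 ['frame', 'depth', 'fx', 'fy', 'cx', 'cy', 'extrinsics', 'c2w'] [[-0.929, 0.251, -0.273, 0.292], [-0.37, -0.591, 0.717, 0.718], [0.019, 0.767, 0.642, 0.706], [0.0, 0.0, 0.0, 1.0]]
wrist 291.3259013396239 291.3259013396239 253.88260420153722 197.59493750593165 ['frame', 'depth', 'fx', 'fy', 'cx', 'cy', 'hand_eye', 'c2w'] [[-1.0, -0.0, 0.001, 0.601], [-0.0, -0.96, -0.28, -0.071], [0.001, -0.28, 0.96, 0.373], [0.0, 0.0, 0.0, 1.0]]
{'t': 0.15, 'joint_positions': array([ 3.33682488e-01,  4.06913719e-02,  8.40779283e-02, -3.01116238e-04,
       -1.61554047e+00, -3.33681093e-01]), 'joint_velocities': array([-1.50712889e-05, -2.67260880e-03,  2.22899598e-03,  1.44069788e-03,
       -3.06215271e-04,  5.76902337e-04]), 'joint_torque': array([-1.71928452e-03, -3.68610263e+01,  3.47691929e+01,  6.93625420e+00,
       -4.38957781e-03, -4.53315295e-06]), 'tcp_pos': array([5.99748649e-01, 3.89225778e-05, 2.30526035e-01]), 'orientation': array([ 5.45053339e-04,  7.07111793e-01, -7.07101428e-01, -4.31625827e-04]), 'force': array([-0.26708153, -0.71378193, -0.31702595]), 'moment': array([0.01188319, 0.00391458, 0.02173708]), 'grasp_force': 0.0, 'width': 0.0851270302512555}
```

View pics/scene0.png

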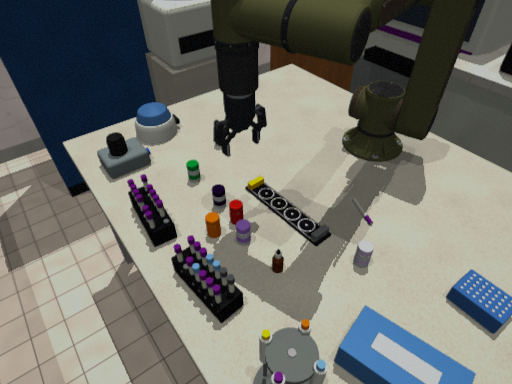

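View pics/side0.png

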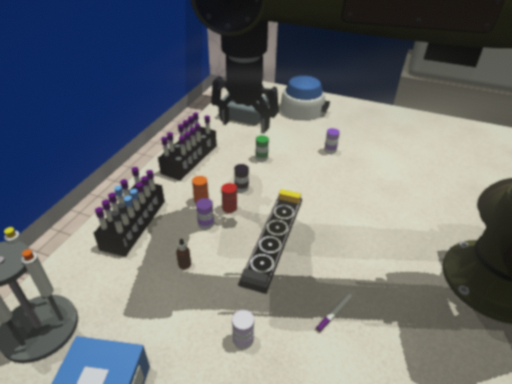

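Scene view: the bottles are green (193,170), near-black (218,194), red (236,211), orange (213,225), violet (243,232) and pale (364,253). The yellow block is at (257,183) and the grey one at (318,234). The side view shows the same bottles, plus another violet one at (332,138) that the gripper hides in the scene view. Next I measure caps and marks from both views.

```bash
cat > m.py <<'E'
from h import *
def ld(n):
    z=np.load('/tmp/%s0.npz'%n); return {k:z[k] for k in z.files}
side={'pale':(243,328),'dark':(242,177),'vioA':(205,212),'vioB':(332,138),'green':(262,147),'red':(229,197),'orange':(200,190)}
scene={'pale':(364,253),'dark':(218,194),'vioA':(243,232),'green':(193,170),'red':(236,211),'orange':(213,225)}
for n,d in (('side',side),('scene',scene)):
    c=ld(n); P=cloud(c); hsv=cv2.cvtColor(c['frame'],cv2.COLOR_RGB2HSV)
    for k,(u,v) in d.items():
        p=P[v-22:v+23,u-22:u+23].reshape(-1,3)
        q=P[v-3:v+4,u-3:u+4].reshape(-1,3); q=np.median(q,0)
        near=p[np.hypot(*(p-q)[:,:2].T)<.05]
        zt=np.percentile(near[near[:,2]<.09][:,2],97)
        top=near[abs(near[:,2]-zt)<.006]
        ctr,r=cv2.minEnclosingCircle(top[:,:2].astype(np.float32))
        # cap colour
        f=c['frame'][v-22:v+23,u-22:u+23].reshape(-1,3); 
        sel=(np.hypot(p[:,0]-ctr[0],p[:,1]-ctr[1])<.013)&(abs(p[:,2]-zt)<.006)
        print(n,k,'top z %.3f'%zt,np.round(ctr,3),'r %.3f'%r,len(top),'capRGB',np.median(f[sel],0))
    # carrier: yellow/grey blocks, black plate
    x=P.reshape(-1,3); g=hsv.reshape(-1,3)
    yel=(g[:,0]>20)&(g[:,0]<33)&(g[:,1]>150)&(g[:,2]>120)&(x[:,2]>.012)&(x[:,2]<.045)&(x[:,0]>.35)&(x[:,0]<.8)
    print(n,'yellow',yel.sum(),np.median(x[yel],0).round(3),np.percentile(x[yel][:,2],95))
E
python3 m.py
python3 - <<'E'
import cv2
a=cv2.imread('pics/side0.png')[100:240,180:370]; cv2.imwrite('pics/c1.png',cv2.resize(a,None,fx=4,fy=4,interpolation=cv2.INTER_CUBIC))
E
```

```text
side pale top z 0.069 [0.457 0.344] r 0.020 357 capRGB [211. 211. 213.]
side dark top z 0.068 [ 0.64  -0.072] r 0.022 118 capRGB [55. 49. 55.]
side vioA top z 0.069 [0.667 0.093] r 0.020 160 capRGB [111.  81. 141.]
side vioB top z 0.068 [ 0.457 -0.351] r 0.023 83 capRGB [136.  91. 185.]
side green top z 0.068 [ 0.643 -0.23 ] r 0.022 91 capRGB [ 64. 153.  73.]
side red top z 0.068 [0.638 0.014] r 0.022 141 capRGB [182.  52.  46.]
side orange top z 0.069 [0.719 0.017] r 0.021 136 capRGB [210. 115.  45.]
side yellow 115 [ 0.499 -0.064  0.029] 0.031168904980422383
scene pale top z 0.071 [0.46  0.342] r 0.021 161 capRGB [191. 193. 194.]
scene dark top z 0.071 [ 0.645 -0.075] r 0.021 99 capRGB [21.  4. 38.]
scene vioA top z 0.071 [0.669 0.09 ] r 0.020 135 capRGB [101.  70. 133.]
scene green top z 0.071 [ 0.646 -0.233] r 0.020 79 capRGB [  0. 139.  47.]
scene red top z 0.071 [0.647 0.036] r 0.044 125 capRGB [156.  13.   8.]
scene orange top z 0.071 [0.721 0.014] r 0.020 125 capRGB [194. 104.   0.]
scene yellow 71 [ 0.507 -0.068  0.032] 0.03468976571033511
```

View pics/c1.png

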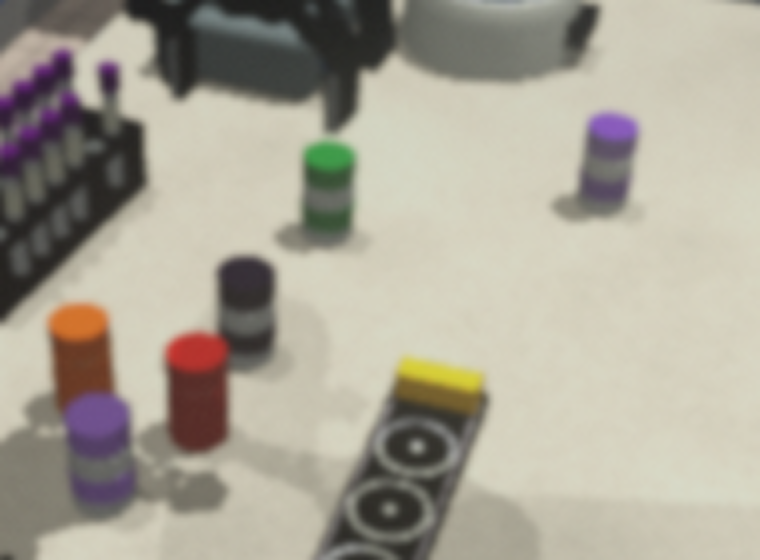

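The crop shows two violet bottles: A at side (205,212), partly in the arm's shadow, and B at (332,138). Shade has to be judged under equal light. The look-alikes to rule out are red (229,197), orange (200,190), green (262,147), and the rack-tube and syringe purple caps. I'll use the wrist view next.

View pics/wrist0.png

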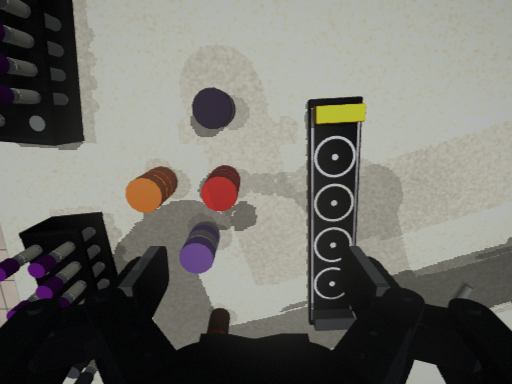

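```bash
cat > marks.py <<'E'
from m import ld
from h import *
def caps_and_marks(c):
    P=cloud(c); g=c['frame'].astype(int)
    x=P.reshape(-1,3); f=g.reshape(-1,3)
    dark=(f.max(1)<75)&(x[:,2]>.004)&(x[:,2]<.018)&(x[:,0]>.4)&(x[:,0]<.63)&(x[:,1]>-.12)&(x[:,1]<.3)
    # bench z near, plate rect
    m=(dark.reshape(384,512)*255).astype(np.uint8); m=cv2.morphologyEx(m,cv2.MORPH_CLOSE,np.ones((15,15)))
    n,l,st,_=cv2.connectedComponentsWithStats(m); i=1+st[1:,4].argmax(); mm=(l==i)
    ys,xs=np.nonzero(mm); pts=np.array([ray(c,u,v,.010)[:2] for u,v in zip(xs,ys)],np.float32)
    return mm,cv2.minAreaRect(pts),np.median(P[mm][:,2])
if __name__=='__main__':
    for n in ['side','scene','wrist']:
        c=ld(n); mm,r,z=caps_and_marks(c); print(n,'plate',np.round(r[0],4),np.round(r[1],3),round(r[2],1),'z',z.round(4))
        # dots: bright blobs inside plate mask, small
        gray=cv2.cvtColor(c['frame'],cv2.COLOR_RGB2GRAY)
        hull=cv2.convexHull(np.argwhere(mm)[:,::-1].astype(np.int32)); k=np.zeros(gray.shape,np.uint8); cv2.fillConvexPoly(k,hull,255)
        b=cv2.threshold(gray,0,255,cv2.THRESH_BINARY+cv2.THRESH_OTSU)[1]
        v=gray[k>0]; th=(np.percentile(v,10)+np.percentile(v,97))/2; b=((gray>th)&(k>0)).astype(np.uint8)
        N,l,st,ce=cv2.connectedComponentsWithStats(b)
        for i in range(1,N):
            if st[i,4]>=4: print('  ',st[i].tolist(),ce[i].round(1),ray(c,*ce[i],.010)[:2].round(4))
E
python3 marks.py | grep -v "^s.*top z"
```

```text
side yellow 115 [ 0.499 -0.064  0.029] 0.031168904980422383
scene yellow 71 [ 0.507 -0.068  0.032] 0.03468976571033511
side plate [0.4881 0.0889] [0.061 0.295] 2.0 z 0.0084
   [265, 205, 30, 30, 234] [279.9 220.2] [0.4957 0.0169]
   [282, 210, 4, 3, 10] [283.8 211. ] [ 0.4978 -0.019 ]
   [276, 226, 3, 3, 9] [277. 227.] [0.4945 0.0424]
   [256, 236, 27, 19, 180] [269.5 244.7] [0.491  0.1043]
   [268, 243, 4, 3, 12] [269.5 244. ] [0.4918 0.1023]
   [246, 249, 32, 24, 203] [261.5 262. ] [0.4894 0.1601]
   [260, 261, 4, 4, 14] [261.7 262.5] [0.4884 0.1613]
scene plate [0.4986 0.0749] [0.067 0.316] 3.4 z 0.0105
   [253, 188, 66, 48, 409] [288.1 210.7] [0.4958 0.0855]
   [265, 192, 3, 3, 6] [265.8 192.8] [ 0.5007 -0.0194]
   [278, 202, 2, 3, 5] [278.4 202.8] [0.4975 0.0408]
   [291, 213, 3, 2, 5] [291.8 213.4] [0.4942 0.101 ]
   [305, 223, 3, 3, 7] [305.9 224.3] [0.4903 0.1596]
wrist plate [0.4963 0.0707] [0.064 0.318] 3.0 z 0.0107
   [311, 104, 51, 199, 2452] [332.9 173.6] [0.5003 0.0031]
   [360, 142, 1, 8, 8] [360.  145.5] [ 0.4694 -0.0322]
   [332, 154, 7, 6, 33] [334.6 156.5] [ 0.4998 -0.0186]
   [331, 200, 6, 6, 29] [333.6 202.6] [0.4964 0.0417]
   [354, 215, 1, 17, 17] [354. 223.] [0.4669 0.0702]
   [330, 242, 6, 6, 27] [332.6 244.7] [0.4932 0.1019]
   [329, 281, 6, 5, 23] [331.6 283.2] [0.49   0.1618]
```

Wrist view: dark cap at (214,107), red (220,193), orange (150,192), violet A (199,250), and ring dots at x≈333, y=156/203/245/283. The marks fit a 60 mm pitch with the row tilted 3.1°. Dark is unambiguous, so I'll pick it first.

```bash
cat > caps.py <<'E'
from h import *
def cap(c,near,zt=None):
    P=cloud(c); x=P.reshape(-1,3); f=c['frame'].reshape(-1,3)
    s=(abs(x[:,2]-.070)<.008)&(np.hypot(x[:,0]-near[0],x[:,1]-near[1])<.035)
    m=(s.reshape(P.shape[:2])*255).astype(np.uint8)
    pts=np.argwhere(m)[:,::-1]
    z=np.median(x[s][:,2])
    w=np.array([ray(c,u,v,z)[:2] for u,v in pts],np.float32)
    ctr,r=cv2.minEnclosingCircle(w); ins=s&(np.hypot(x[:,0]-ctr[0],x[:,1]-ctr[1])<.014)
    return np.round(ctr,4),round(r,4),z.round(4),s.sum(),np.median(f[ins],0)
E
python3 - <<'E' | grep -v "^s"
from m import ld
from caps import *
c=ld('wrist')
for n,p in (('dark',(.643,-.073)),('vioA',(.668,.0915)),('red',(.64,.016))): print(n,cap(c,p))
E
```

```text
dark (array([ 0.6429, -0.0751]), 0.0201, np.float64(0.0704), np.int64(1294), array([51., 44., 57.]))
vioA (array([0.6663, 0.0883]), 0.0218, np.float64(0.0702), np.int64(911), array([ 99.,  72., 131.]))
red (array([0.6384, 0.0119]), 0.0206, np.float64(0.0703), np.int64(1045), array([162.,  47.,  44.]))
```

play_rows(
  travel=[
    [0.0375,-0.0215,0],
    [0.0375,-0.0215,0],
    [0,0,0.04],
    [0,0,0.04],
    [0,0,0.04],
    [0,0,0.04],
    [0,0,0.025],
    [0,0,0.015],
    [0,0,0.006],
    [0,0,0],
  ],
  spin=[0,0,0,0,0,0,0,0,0,0],
  grip=[1,1,1,1,1,1,1,1,1,1],
  force=30,
)

```text
t: 1.15
tcp_pos: [0.6431, -0.075, 0.0254]
orientation: [0.0, 0.707, -0.707, 0.0]
force: [0.9, -0.3, 0.2]
width: 0.0848
grasp_force: 0.0
```

play_rows(
  travel=[
    [0,0,0],
    [0,0,0],
    [0,0,0],
    [0,0,0],
    [0,0,0],
    [0,0,0],
    [0,0,0],
    [0,0,0],
  ],
  spin=[0,0,0,0,0,0,0,0],
  grip=[-1,-1,-1,-1,-1,-1,-1,-1],
)

```text
t: 1.95
tcp_pos: [0.6435, -0.075, 0.0265]
orientation: [-0.0, 0.707, -0.707, 0.001]
force: [-2.1, 0.7, 5.5]
width: 0.039
grasp_force: 30.4
```

play_rows(
  travel=[
    [0,0,-0.03],
    [0,0,-0.05],
    [-0.0,0,-0.02],
    [-0.0406,0.0255,0],
    [-0.041,0.027,0],
    [-0.041,0.027,0],
    [-0.041,0.027,0],
    [-0.041,0.027,0],
    [-0.032,0.02,0.0],
    [0,0,0.04],
  ],
  spin=[0,0,0,0,0,0,0,0,0,0],
  grip=[-1,-1,-1,-1,-1,-1,-1,-1,-1,-1],
)

```text
t: 2.95
tcp_pos: [0.4908, 0.1665, 0.0906]
orientation: [-0.006, 0.709, -0.705, 0.001]
force: [1.3, 0.4, -0.8]
width: 0.0392
grasp_force: 30.8
```

play_rows(
  travel=[
    [0,0,0.03],
    [0,0,0.01],
    [0,0,0],
    [0,0,0],
  ],
  spin=[0,0,0,0],
  grip=[-1,-1,-1,-1],
)

```text
t: 3.35
tcp_pos: [0.4904, 0.1616, 0.0467]
orientation: [0.001, -0.707, 0.707, -0.0]
force: [0.4, 1.4, -1.0]
width: 0.0393
grasp_force: 30.8
```

play_rows(
  travel=[
    [0,0,0.006],
    [0,0,0.003],
    [0,0,0],
  ],
  spin=[0,0,0],
  grip=[-1,-1,-1],
)

```text
t: 3.65
tcp_pos: [0.4897, 0.1616, 0.0366]
orientation: [0.0, -0.707, 0.707, -0.0]
force: [0.6, 0.3, -0.9]
width: 0.0387
grasp_force: 30.8
```

play_rows(
  travel=[
    [0,0,0.001],
    [0,0,0],
  ],
  spin=[0,0],
  grip=[-1,-1],
)

```text
t: 3.85
tcp_pos: [0.4898, 0.1616, 0.0365]
orientation: [-0.0, 0.707, -0.707, 0.0]
force: [-3.0, -1.4, 5.0]
width: 0.0392
grasp_force: 31.3
```

play_rows(
  travel=[
    [0,0,0],
    [0,0,0],
    [0,0,0],
    [0,0,0],
    [0,0,-0.02],
    [0,0,-0.045],
    [0,0,-0.045],
    [-0.04,0.01,-0.045],
    [-0.05,0.01,-0.02],
    [-0.05,0.01,0],
  ],
  spin=[0,0,0,0,0,0,0,0,0,0],
  grip=[0.4,1,1,1,1,1,1,1,1,1],
)

```text
t: 4.85
tcp_pos: [0.4633, 0.2908, 0.205]
orientation: [0.004, -0.707, 0.708, -0.0]
force: [0.9, 0.4, 0.6]
width: 0.085
grasp_force: 0.0
```

play_rows(
  travel=[
    [0,0,0],
    [0,0,0],
  ],
  spin=[0,0],
  grip=[1,1],
)

```text
t: 5.05
tcp_pos: [0.4619, 0.2899, 0.1998]
orientation: [0.001, 0.708, -0.706, 0.0]
force: [0.1, -0.0, -0.3]
width: 0.0853
grasp_force: 0.0
```

Run:
```python
from caps import *
c=grab('wrist'); save(c,'w1.png'); print(state()['tcp_pos'].round(4))
print('pale',cap(c,(.459,.343)))
s=grab('side'); save(s,'side1.png')
cs=grab('scene'); save(cs,'scene1.png')
for n,q in (('side',s),('scene',cs)):
  for k,p in (('A',(.667,.09)),('B',(.457,-.351)),('pale',(.459,.343))):
    try: print(n,k,cap(q,p))
    except Exception as e: print(n,k,'err')
```

```text
[0.4622 0.289  0.2   ]
pale (array([0.4586, 0.3412]), 0.0212, np.float64(0.0703), np.int64(1155), array([122., 111., 132.]))
side A (array([0.6659, 0.0948]), 0.0212, np.float64(0.0677), np.int64(127), array([215., 157., 238.]))
side B err
side pale (array([0.455 , 0.3452]), 0.0217, np.float64(0.0678), np.int64(371), array([189. , 176.5, 194.5]))
scene A (array([0.6708, 0.0923]), 0.0229, np.float64(0.0697), np.int64(146), array([161., 112., 190.]))
scene B (array([ 0.4672, -0.3558]), 0.0248, np.float64(0.0695), np.int64(64), array([108.,  35., 170.]))
scene pale (array([0.4606, 0.3438]), 0.0224, np.float64(0.0699), np.int64(175), array([126., 113., 134.]))
  return _methods._mean(a, axis=axis, dtype=dtype,
  ret = ret.dtype.type(ret / rcount)
```

View pics/w1.png

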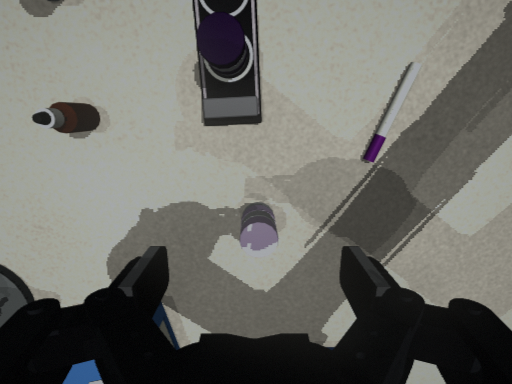

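View pics/scene1.png

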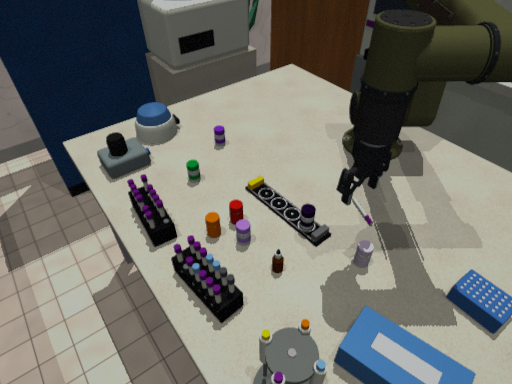

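The scene view, now with even light, gives A (243,232) RGB 161,112,190, so it is the medium violet (vial2). B at (219,136) is 108,35,170, so it is the strong purple (vial3). The dark bottle stands on mark 4, and pale is lilac at wrist (258,235). I'll grasp pale next.

play_rows(
  travel=[
    [-0.03,0.003,0],
    [-0.023,0,0],
    [0,0,0.04],
    [0,0,0.04],
    [0,0,0.04],
    [0,0,0.03],
    [0,0,0.02],
    [0,0,0.003],
    [0,0,0],
    [0,0,0],
  ],
  spin=[0,0,0,0,0,0,0,0,0,0],
  grip=[1,1,1,1,1,1,1,1,1,0.2],
)

```text
t: 6.2
tcp_pos: [0.4604, 0.3424, 0.0293]
orientation: [0.001, -0.707, 0.707, -0.0]
force: [-0.2, -0.1, 0.6]
width: 0.0731
grasp_force: 0.0
```

play_rows(
  travel=[
    [0,0,0],
    [0,0,0],
    [0,0,0],
    [0,0,0],
    [0,0,0],
    [0,0,0],
    [0,0,0],
  ],
  spin=[0,0,0,0,0,0,0],
  grip=[-1,-1,-1,-1,-1,-1,-1],
)

```text
t: 6.9
tcp_pos: [0.4597, 0.3425, 0.0286]
orientation: [-0.001, 0.707, -0.707, 0.0]
force: [-1.8, -0.2, 5.6]
width: 0.0393
grasp_force: 30.7
```

play_rows(
  travel=[
    [0,0,-0.03],
    [0,0,-0.045],
    [0,0,-0.045],
    [0.041,-0.004,0],
    [0.045,-0.006,0],
    [0.045,-0.006,0],
    [0.045,-0.006,0],
    [0.045,-0.006,0],
    [0.045,-0.006,0],
    [0.045,-0.006,0],
  ],
  spin=[0,0,0,0,0,0,0,0,0,0],
  grip=[-1,-1,-1,-1,-1,-1,-1,-1,-1,-1],
)

```text
t: 7.9
tcp_pos: [0.499, 0.0294, 0.147]
orientation: [0.0, 0.707, -0.707, -0.0]
force: [0.4, 0.4, -1.0]
width: 0.039
grasp_force: 30.8
```

play_rows(
  travel=[
    [0.03,0,0],
    [0.02,0,0.0],
    [0,0,0.04],
    [0,0,0.04],
    [0,0,0.018],
    [0,0,0],
    [0,0,0],
  ],
  spin=[0,0,0,0,0,0,0],
  grip=[-1,-1,-1,-1,-1,-1,-1],
)

```text
t: 8.6
tcp_pos: [0.4996, -0.0191, 0.0499]
orientation: [0.0, 0.707, -0.707, 0.0]
force: [0.5, 0.6, -0.3]
width: 0.0395
grasp_force: 30.7
```

play_rows(
  travel=[
    [0,0,0.006],
    [0,0,0.0045],
    [0,0,0.0005],
    [0,0,0],
  ],
  spin=[0,0,0,0],
  grip=[-1,-1,-1,-1],
)

```text
t: 9.0
tcp_pos: [0.4995, -0.0189, 0.0387]
orientation: [-0.0, 0.707, -0.707, 0.0]
force: [-0.3, -0.2, -1.6]
width: 0.0392
grasp_force: 30.7
```

play_rows(
  travel=[
    [0,0,0.001],
    [0,0,0],
  ],
  spin=[0,0],
  grip=[-1,-1],
)

```text
t: 9.2
tcp_pos: [0.4996, -0.0189, 0.0386]
orientation: [-0.0, 0.707, -0.707, 0.0]
force: [-3.2, 0.7, 5.0]
width: 0.0396
grasp_force: 31.1
```

play_rows(
  travel=[
    [0,0,0],
    [0,0,0],
    [0,0,0],
    [0,0,0],
    [0,0,-0.03],
    [0,0,-0.045],
    [0,0,-0.045],
    [-0.02,-0.045,-0.03],
    [-0.02,-0.045,-0.01],
    [-0.02,-0.045,0],
  ],
  spin=[0,0,0,0,0,0,0,0,0,0],
  grip=[0.4,1,1,1,1,1,1,1,1,1],
)

```text
t: 10.2
tcp_pos: [0.6306, 0.039, 0.1967]
orientation: [0.002, -0.707, 0.707, -0.001]
force: [-0.4, 1.0, 0.7]
width: 0.0855
grasp_force: 0.0
```

play_rows(
  travel=[
    [0,-0.025,0],
    [0,0,0],
    [0,0,0],
  ],
  spin=[0,0,0],
  grip=[1,1,1],
)

```text
t: 10.5
tcp_pos: [0.6532, 0.0382, 0.1922]
orientation: [-0.001, -0.707, 0.707, 0.0]
force: [-1.1, -0.9, 0.2]
width: 0.0856
grasp_force: 0.0
```

```bash
sed -i 's/-.070)<.008/-zz)<.004/; s/zt=None/zz=.070/' caps.py
python3 - <<'E'
from caps import *
c=grab('wrist'); save(c,'w2.png'); print(state()['tcp_pos'].round(4))
print('A',cap(c,(.667,.09)))
print('pale',cap(c,(.4998,-.0186),.080))
print('dark',cap(c,(.49,.1616),.080))
E
```

```text
[0.6529 0.0381 0.1931]
A (array([0.6681, 0.089 ]), 0.0204, np.float64(0.0704), np.int64(1174), array([ 96.,  73., 125.]))
pale (array([ 0.5026, -0.0188]), 0.0208, np.float64(0.0803), np.int64(1779), array([191., 194., 199.]))
dark (array([0.484 , 0.1466]), 0.0138, np.float64(0.08), np.int64(82), array([22. , 16.5, 30. ]))
```

View pics/w2.png

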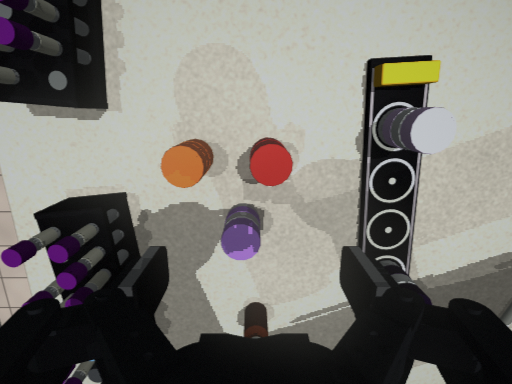

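Wrist view: violet A at (241,238), with red (270,162) and orange (187,163) clear of the finger line. Pale stands upright at mark 1 (430,130), and the dots for marks 2 and 3 are at (391,181) and (388,230).

play_rows(
  travel=[
    [-0.03,-0.008,0],
    [-0.0213,-0.007,0],
    [0,0,0.04],
    [0,0,0.04],
    [0,0,0.04],
    [0,0,0.025],
    [0,0,0.016],
    [0,0,0.004],
    [0,0,0],
    [0,0,0],
  ],
  spin=[0,0,0,0,0,0,0,0,0,0],
  grip=[1,1,1,1,1,1,1,1,1,0.2],
)

```text
t: 11.55
tcp_pos: [0.6693, 0.09, 0.0307]
orientation: [-0.001, 0.707, -0.707, 0.001]
force: [0.7, -0.9, 0.2]
width: 0.073
grasp_force: 0.0
```

play_rows(
  travel=[
    [0,0,0],
    [0,0,0],
    [0,0,0],
    [0,0,0],
    [0,0,0],
    [0,0,0],
    [0,0,0],
  ],
  spin=[0,0,0,0,0,0,0],
  grip=[-1,-1,-1,-1,-1,-1,-1],
)

```text
t: 12.25
tcp_pos: [0.6686, 0.0897, 0.0295]
orientation: [-0.0, 0.707, -0.707, 0.0]
force: [-1.0, 0.9, 5.9]
width: 0.0393
grasp_force: 30.1
```

Run:
```python
from h import *
# marks 2,3 dots & yellow in w2 need recapture-free check: use scene and side cams now
from caps import cap
for n in ('scene','side'):
    c=grab(n); 
    for k,p in (('pale',(.4998,-.0186)),('dark',(.49,.1616))): print(n,k,cap(c,p,.080 if n=='scene' else .078)[:4])
```

```text
scene pale (array([ 0.5027, -0.0175]), 0.0212, np.float64(0.0801), np.int64(94))
scene dark (array([0.4931, 0.1624]), 0.0217, np.float64(0.0797), np.int64(122))
side pale (array([ 0.4992, -0.015 ]), 0.0215, np.float64(0.0776), np.int64(145))
side dark (array([0.4889, 0.1649]), 0.0218, np.float64(0.0777), np.int64(221))
```

play_rows(
  travel=[
    [0,0,-0.03],
    [0,0,-0.045],
    [0,0,-0.045],
    [0.012,0.043,0],
    [0.012,0.043,0],
    [0.012,0.043,0],
    [0.012,0.043,0],
    [0,0,0.04],
    [0,0,0.04],
    [0,0,0.018],
  ],
  spin=[0,0,0,0,0,0,0,0,0,0],
  grip=[-1,-1,-1,-1,-1,-1,-1,-1,-1,-1],
)

```text
t: 13.35
tcp_pos: [0.4936, 0.0411, 0.0464]
orientation: [-0.002, -0.707, 0.707, 0.002]
force: [-0.9, -0.5, -0.5]
width: 0.0393
grasp_force: 31.0
```

play_rows(
  travel=[
    [0,0,0],
    [0,0,0],
  ],
  spin=[0,0],
  grip=[-1,-1],
)

```text
t: 13.55
tcp_pos: [0.4964, 0.0415, 0.0509]
orientation: [0.0, 0.707, -0.707, 0.0]
force: [0.9, 1.0, 0.1]
width: 0.039
grasp_force: 30.9
```

play_rows(
  travel=[
    [0,0,0.006],
    [0,0,0.0045],
    [0,0,0.001],
    [0,0,0.0005],
    [0,0,0],
  ],
  spin=[0,0,0,0,0],
  grip=[-1,-1,-1,-1,-1],
)

```text
t: 14.05
tcp_pos: [0.4966, 0.0418, 0.0395]
orientation: [-0.0, 0.707, -0.707, 0.0]
force: [-3.0, 0.6, 3.8]
width: 0.0396
grasp_force: 31.5
```

play_rows(
  travel=[
    [0,0,0],
    [0,0,0],
    [0,0,0],
    [0,0,0],
    [0,0,-0.03],
    [0,0,-0.045],
    [0,0,-0.045],
    [0.03,0,-0.035],
    [0.045,0.006,0],
    [0.045,0.006,0],
  ],
  spin=[0,0,0,0,0,0,0,0,0,0],
  grip=[0.4,1,1,1,1,1,1,1,1,1],
)

```text
t: 15.05
tcp_pos: [0.4844, -0.0792, 0.1948]
orientation: [-0.001, 0.708, -0.706, 0.001]
force: [0.8, 0.7, -0.9]
width: 0.0852
grasp_force: 0.0
```

play_rows(
  travel=[
    [0.045,0.006,0],
    [0.045,0.006,0],
    [0.045,0.006,0],
    [0.045,0.006,0],
    [0.045,0,0],
    [0.045,0,0],
    [0.03,0,0],
    [0,0,0],
    [0,0,0],
  ],
  spin=[0,0,0,0,0,0,0,0,0],
  grip=[1,1,1,1,1,1,1,1,1],
)

```text
t: 15.95
tcp_pos: [0.4598, -0.3789, 0.1926]
orientation: [-0.0, -0.707, 0.708, 0.001]
force: [0.8, -0.1, -0.2]
width: 0.0852
grasp_force: 0.0
```

Run:
```python
from caps import *
c=grab('wrist'); save(c,'w3.png'); print(state()['tcp_pos'].round(4))
print('B',cap(c,(.46,-.352)))
```

```text
[ 0.4601 -0.3782  0.193 ]
B (array([ 0.4612, -0.3575]), 0.0202, np.float64(0.0703), np.int64(1255), array([ 74.,  39., 118.]))
```

play_rows(
  travel=[
    [-0.021,-0.001,0],
    [0,0,0.0],
    [0,0,0.04],
    [0,0,0.04],
    [0,0,0.04],
    [0,0,0.025],
    [0,0,0.016],
    [0,0,0.004],
    [0,0,0],
    [0,0,0],
  ],
  spin=[0,0,0,0,0,0,0,0,0,0],
  grip=[1,1,1,1,1,1,1,1,1,0.2],
)

```text
t: 17.0
tcp_pos: [0.4622, -0.3579, 0.0304]
orientation: [-0.0, 0.707, -0.707, 0.001]
force: [0.1, 0.1, 0.8]
width: 0.0738
grasp_force: 0.0
```

play_rows(
  travel=[
    [0,0,0],
    [0,0,0],
    [0,0,0],
    [0,0,0],
    [0,0,0],
    [0,0,0],
    [0,0,0],
  ],
  spin=[0,0,0,0,0,0,0],
  grip=[-1,-1,-1,-1,-1,-1,-1],
)

```text
t: 17.7
tcp_pos: [0.4617, -0.3578, 0.0295]
orientation: [-0.0, 0.707, -0.707, 0.001]
force: [-0.9, 1.2, 5.8]
width: 0.0392
grasp_force: 30.5
```

play_rows(
  travel=[
    [0,0,-0.03],
    [0,0,-0.05],
    [0,0,-0.05],
    [-0.03,0,0],
    [-0.045,-0.0045,0],
    [-0.045,-0.0045,0],
    [-0.045,-0.0045,0],
    [-0.045,-0.0045,0],
    [-0.045,-0.0045,0],
    [-0.045,-0.0045,0],
  ],
  spin=[0,0,0,0,0,0,0,0,0,0],
  grip=[-1,-1,-1,-1,-1,-1,-1,-1,-1,-1],
)

```text
t: 18.7
tcp_pos: [0.4877, -0.0555, 0.1579]
orientation: [-0.0, -0.707, 0.707, 0.0]
force: [1.2, -0.5, -0.5]
width: 0.0395
grasp_force: 30.5
```

play_rows(
  travel=[
    [-0.045,-0.0045,0],
    [-0.045,0,0],
    [-0.045,0,0],
    [-0.0247,0,0],
    [0,0,0],
    [0,0,0],
  ],
  spin=[0,0,0,0,0,0],
  grip=[-1,-1,-1,-1,-1,-1],
)

```text
t: 19.3
tcp_pos: [0.4923, 0.1026, 0.1577]
orientation: [0.001, 0.708, -0.707, -0.0]
force: [-0.0, -0.6, -0.5]
width: 0.0395
grasp_force: 30.5
```

play_rows(
  travel=[
    [0.0005,-0.001,0.04],
    [0,0,0.04],
    [0,0,0.02],
    [0,0,0.0075],
    [0,0,0],
    [0,0,0],
  ],
  spin=[0,0,0,0,0,0],
  grip=[-1,-1,-1,-1,-1,-1],
)

```text
t: 19.9
tcp_pos: [0.4945, 0.1016, 0.0525]
orientation: [0.001, -0.707, 0.707, -0.001]
force: [-0.2, 0.1, -0.5]
width: 0.0394
grasp_force: 30.5
```

play_rows(
  travel=[
    [0,0,0.006],
    [0,0,0.0035],
    [0,0,0.0005],
    [0,0,0],
  ],
  spin=[0,0,0,0],
  grip=[-1,-1,-1,-1],
)

```text
t: 20.3
tcp_pos: [0.4936, 0.1018, 0.0409]
orientation: [0.0, 0.707, -0.707, 0.0]
force: [-0.1, -0.1, 0.6]
width: 0.0394
grasp_force: 30.5
```

play_rows(
  travel=[
    [0,0,0.001],
    [0,0,0.001],
    [0,0,0],
  ],
  spin=[0,0,0],
  grip=[-1,-1,-1],
)

```text
t: 20.6
tcp_pos: [0.4938, 0.1019, 0.0395]
orientation: [-0.0, 0.707, -0.707, 0.0]
force: [-1.9, 0.2, 4.2]
width: 0.0396
grasp_force: 30.8
```

play_rows(
  travel=[
    [0,0,0],
    [0,0,0],
    [0,0,0],
    [0,0,0],
    [0,0,-0.03],
    [0,0,-0.045],
    [0,0,-0.045],
    [0.03,0,-0.045],
    [0.04,0,-0.04],
    [0.03,0,0],
  ],
  spin=[0,0,0,0,0,0,0,0,0,0],
  grip=[0.4,1,1,1,1,1,1,1,1,1],
)

```text
t: 21.6
tcp_pos: [0.4954, 0.0075, 0.2422]
orientation: [-0.004, 0.707, -0.707, 0.003]
force: [1.5, 0.3, 0.4]
width: 0.0852
grasp_force: 0.0
```

play_rows(
  travel=[
    [0.02,0,0],
    [0,0,0],
    [0,0,0],
  ],
  spin=[0,0,0],
  grip=[1,1,1],
)

```text
t: 21.9
tcp_pos: [0.4936, -0.0114, 0.2356]
orientation: [-0.0, -0.707, 0.707, 0.0]
force: [0.3, 0.7, 0.1]
width: 0.0853
grasp_force: 0.0
```

Run:
```python
from caps import *
M=[(.4998,-.0186),(.4964,.0417),(.4932,.1019),(.4900,.1618)]
for n in ('wrist','scene','side'):
    c=grab(n); save(c,n+'9.png')
    for i,p in enumerate(M):
        try: q=cap(c,p,.078 if n=='side' else .080); print(n,i+1,((q[0]-p)*1000).round(1),q[1:])
        except Exception as e: print(n,i+1,'err')
    g=cap(c,(.645,-.232)) if n!='wrist' else None; print(g)
    hsv=cv2.cvtColor(c['frame'],cv2.COLOR_RGB2GRAY)
a=cv2.imread('pics/wrist9.png'); b=cv2.imread('pics/side9.png')[90:300,150:400]
b=cv2.resize(b,None,fx=2.2,fy=2.2); cv2.imwrite('pics/side9c.png',b)
```

```text
wrist 1 [ 1.2 -0.1] (0.02, np.float64(0.0804), np.int64(1094), array([159., 159., 165.]))
wrist 2 [ 1.1 -0.5] (0.0204, np.float64(0.0803), np.int64(959), array([ 75.,  56., 100.]))
wrist 3 [ 1.9 -0.8] (0.0209, np.float64(0.0803), np.int64(846), array([ 83.,  40., 137.]))
wrist 4 [ 1.1 -2.9] (0.021, np.float64(0.0802), np.int64(746), array([25., 19., 34.]))
None
scene 1 [4.3 0.9] (0.0215, np.float64(0.08), np.int64(92), array([184. , 168.5, 187. ]))
scene 2 [3.2 0.7] (0.0206, np.float64(0.0796), np.int64(99), array([ 85.,  58., 111.]))
scene 3 [4.3 1.3] (0.0217, np.float64(0.0799), np.int64(109), array([101.,  34., 158.]))
scene 4 [ 2.4 -1. ] (0.0206, np.float64(0.0796), np.int64(117), array([23.5,  5. , 40. ]))
(array([ 0.6454, -0.2299]), 0.0224, np.float64(0.0701), np.int64(76), array([  0., 134.,  45.]))
side 1 [-0.5  3.8] (0.0219, np.float64(0.0774), np.int64(144), array([202., 185., 205.]))
side 2 [-1.5  3.6] (0.0211, np.float64(0.0777), np.int64(160), array([101. ,  77.5, 124. ]))
side 3 [-1.1  4.4] (0.0222, np.float64(0.0775), np.int64(191), array([110.5,  56. , 168.5]))
side 4 [-1.   2.8] (0.0214, np.float64(0.0778), np.int64(214), array([46., 39., 51.]))
(array([ 0.643 , -0.2297]), 0.02, np.float64(0.0675), np.int64(61), array([ 62., 148.,  72.]))
```

View pics/wrist9.png

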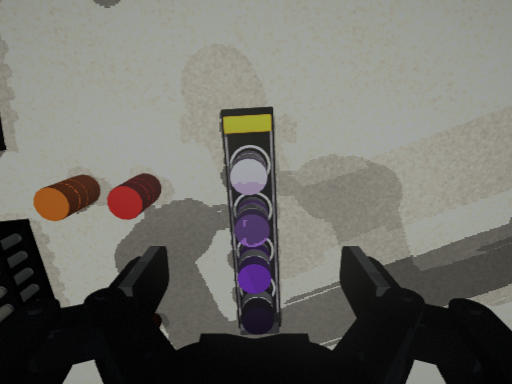

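View pics/side9c.png

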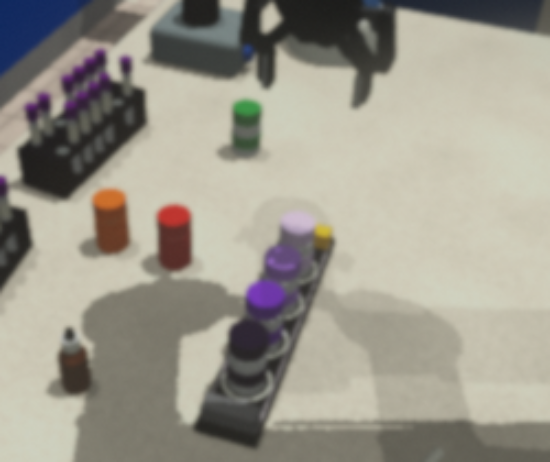

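The final wrist view shows pale (249,175), violet (252,228), strong purple (254,277) and dark (258,315) running in order from the yellow block (247,124). By the wrist camera the caps are within about 3 mm of the ring centres. The side view shows all of them upright and the green bottle untouched.

```bash
python3 -c "
from plant import job_done; print(job_done())"
```

```text
the job is handed in; nothing more can be done
None
```

The job is handed in at about 22 s of the 96 s allowed: the four purple-capped bottles stand upright on the ring marks in shade order, palest next to the yellow block. They are within about 3 mm of the ring centres by the wrist camera (the fixed cameras read up to about 4.5 mm), and the green bottle was not touched.

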